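# Lock a tile into the press jig

## Task

One of the two jigs on the print-shop bench holds a printed ceramic tile. Slide that jig's stop along its rail until it is up against the tile, then flip its red cam lever all the way down towards the robot so the stop is locked, and let go. Leave the tile where it lies against the fixed end stop, and leave the empty jig alone.

Things in the scene. Friction and masses are not known exactly. Their poses are not given: they have to be found in the camera images.
- tile: Loose printed ceramic tile, blue and yellow, 100 x 100 x 8 mm, flat on its jig's dark bed, 12 mm up. Origin: centre of its underside. Axes: x away from the robot, z up, y along the rail (roughly the robot's left, yaw within 0.35 rad), towards the fixed end stop, which the tile already all but touches (1 mm). The sliding stop starts 40 to 85 mm away on the -y side, and slides to +y with about 2 N while free.
- tile_handle (a point): Point on the axis of the upright red lever handle (18 mm thick round bar, 60 mm long, 23 mm of it above this point) of the tile's jig, 75 mm from the lever's pivot, which is 43 mm above the bench. z along the lever, y the hinge and sliding axis. It rides on the stop: move it along y and the stop follows. The face meeting the tile is 20 mm to +y, so at contact it is 70 mm from the tile's centre in y.
- tile_lever (a joint): Angle of that lever in rad: 0 = upright (free), grows as it swings towards the robot (-x) and down; 1.5 = fully down, nearly level, handle point 49 mm above the open bench before the jig (locked). Range -0.35 to 1.5, starts within 0.25 of 0. It stays where left; over the last 0.4 the cam presses on the rail and it goes stiffer, about 10 N at the handle. Then the stop is held.
- spare_handle (a point): The same point on the identical red lever of the other jig, which is empty; a bystander to leave alone. The jigs (170 mm along x, 240 mm along y, low apart from the levers) stand side by side, either way round. Behind each lever (+x) there is only the low bed, 12 mm high, with parts up to 30 mm; the saddle under the lever is 46 x 38 mm, 54 mm high.

How it is judged:
By the outcome, as a careful person would: the job done as asked, in the order asked, and still so for the second after the job is handed in, with the robot touching nothing.
It also fails if it takes over 43 s, if anything falls off the work surface, if the arm or the gripper's body presses on something with over 40 N, if the wrist force passes 120 N, or if a joint passes its speed limit or range.

## Robot

A 6-joint arm with a two-finger parallel gripper is mounted at the origin on the work surface. World frame = base frame: x ahead of the robot, y to its left, z up, the work surface at z = 0. Lengths are in m, angles in rad, forces in N, time in s.
With the tool pointing down it reaches from about 0.375 to 0.9 m from the base axis. Payload 3.1 kg.
Tool frame: the origin (TCP) lies midway between the tips of the shut fingers; the grasp point (between the pads) lies 19 mm behind it; x points along the fingers, z is the direction in which the jaws open and shut, and the axes are right-handed (so a half turn about x gives the same grasp; the last joint's range is limited). The gripper opens to 85 mm and grips with 20 to 120 N. Pads are 22 mm wide; open, the fingers measure 114 mm over their backs; the gripper's body (76 mm by 85 mm) begins 54 mm behind the grasp point. The pads swing forward as they close: fully open they stand 13 mm farther back than shut.
Start: joints at [1.151, 0.527, 1.433, -0, 1.181, -0.178], TCP at [0.149, 0.607, 0.231] pointing down, gripper open.
Joint ranges: [-3.08, 3.08], [-0.75, 2.2], [0.22, 2.44], [-1.43, 4.57], [0, 2.65], [-2.85, 2.85]. Speed limits (rad/s): [2.79, 2.79, 3.14, 3.14, 3.14, 3.14].

## Interface

Orientations are given as a unit quaternion [x, y, z, w].
In Python, from station import telemetry, optics, manip gives the robot as it stands.
- The arm moves only by the tool step_arm, never from a script. Its argument "commands" is a list of rows, each a list of 4 numbers: the shift along the tool's x, y, z in m, then the turn about the tool's x in rad. A call has 1 to 8 rows; each row is the pose to reach, as a shift and turn from the pose measured when the call began, along the tool's axes at that moment; what a row does not reach only later rows make up. A row lasts 1/12 s, in which the tool goes at most 41.7 mm and 7.16 degrees, less where a joint would pass 70% of its speed; a pose out of reach is approached as far as the arm can. A call with a gripper value outside its range is refused whole. "jaw" is the finger opening in m, from 0 to 0.0854, set as the call begins (left out, the last holds). The fingers move at their own pace and stop on an object; "grip_force" is the grip in N (left out, the last holds). Time passes only in rows, so rows that repeat a pose let the fingers close. It gives the time, the measured TCP pose, the force and the opening at its end, in the units of the state.
- telemetry.sense(): the state, without advancing time (a new reading comes with each control period).
- optics.snapshot(name): name is "side" or "top"; returns the picture (384x512x3 uint8, red, green, blue); there is no depth.
- optics.camera_params(name): a dict with "mtx" (3x3 intrinsics, pixels), "origin" and "attitude" of the camera in the world. Camera axes: x right, y down, z forward; pixel columns grow to the right and rows downward; lengths in m; the calibration is good to about 2 mm. A picture is of the moment at which its call begins. camera_params takes no time and is no camera call.
- manip.sign_off(): hands the job in, once; it reports no verdict.
The state is a dict: "t": time; "q": joint angles; "qd": joint speeds; "tau": joint torques, N m; "tcp_pos": TCP position; "tool_rot": TCP orientation; "force": force on the tool from outside, world axes, zero at the start; "ft_torque": the same for the moment, N m; "finger_gap": opening from 0.0 (shut) to 1.0 (fully open).
Only numpy, scipy, OpenCV 4.12 (cv2) and the standard library are available. Lean on these libraries where they do the work, as an engineer would, in place of code of your own. Each camera call takes 0.05 s, during which the arm holds its last target.

## Working session

There is one attempt and no reset: what is moved stays moved. The work goes in short steps, Python scripts to look and compute and a tool call to move; the robot and the scene stay as the last step left them, time stands still between calls to the robot, and variables do not carry over. Pictures are saved under pics/ and viewed, and the job is handed in when it is done.

Besides the shell and the picture viewer there is one more tool, called as name(argument=value, ...) on one line, values as JSON. step_arm: Moves the arm, as the interface text tells. Its arguments: {"type":"object","properties":{"commands":{"type":"array","items":{"type":"array","items":{"type":"number"}}},"jaw":{"type":"number"},"grip_force":{"type":"number"}},"required":["commands"]}

```bash
mkdir -p pics
python3 - <<'E'
from station import telemetry, optics
import cv2
for n in ("side","top"):
    im=optics.snapshot(n); cv2.imwrite(f"pics/{n}0.png",im[:,:,::-1]); print(n,optics.camera_params(n))
print(telemetry.sense())
E
```

```text
side {'mtx': array([[350.43511749,   0.        , 258.2531796 ],
       [  0.        , 350.43511749, 188.9207854 ],
       [  0.        ,   0.        ,   1.        ]]), 'origin': array([ 0.16249552, -0.58864646,  0.49714617]), 'attitude': array([ 0.82062838, -0.27559668,  0.1608969 , -0.47405454])}
top {'mtx': array([[441.83623593,   0.        , 257.97573531],
       [  0.        , 441.83623593, 188.33218933],
       [  0.        ,   0.        ,   1.        ]]), 'origin': array([ 0.35823161, -0.04673824,  1.07685341]), 'attitude': array([ 0.71151826, -0.69241545,  0.08325791, -0.08585294])}
{'t': 0.1, 'q': array([ 1.15147705e+00,  5.28365167e-01,  1.43376133e+00,  8.92321117e-06,
        1.18140432e+00, -1.78488047e-01]), 'qd': array([ 9.62753657e-04, -8.26368575e-04, -1.98814102e-03, -6.46024775e-05,
       -2.07956192e-03, -8.71337224e-04]), 'tau': array([ 9.93172785e-05, -4.43303633e+01, -1.78585947e+01, -2.24416344e-04,
        3.84495535e-03,  2.75158686e-05]), 'tcp_pos': array([0.14876726, 0.60638154, 0.2304405 ]), 'tool_rot': array([-0.43663363,  0.55704939,  0.43599804,  0.55583518]), 'force': array([ 0.45878864,  0.22117284, -0.76326269]), 'ft_torque': array([-0.00563268, -0.00524648, -0.0051464 ]), 'finger_gap': 0.9956794037071265}
```

View pics/side0.png

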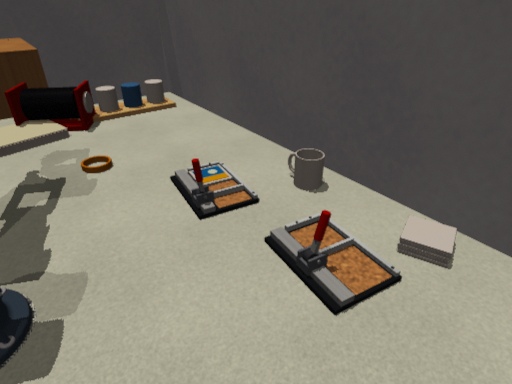

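View pics/top0.png

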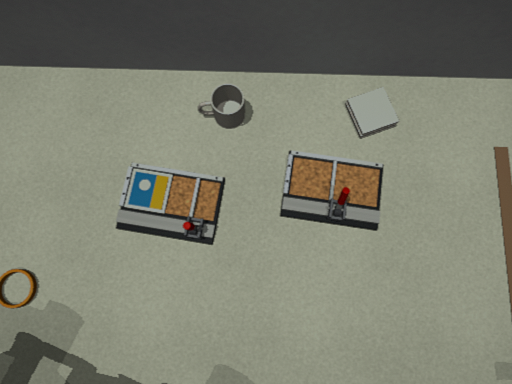

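The tile's jig is the left (+y) one: tile near (148,190) in the top picture, with its red handle at about (188,226). The empty jig is at right. I'll enlarge crops next.

Run:
```python
import cv2
t=cv2.imread("pics/top0.png")[155:250,105:235]; cv2.imwrite("pics/topc.png",cv2.resize(t,None,fx=6,fy=6,interpolation=cv2.INTER_CUBIC))
t=cv2.imread("pics/side0.png")[145:220,160:265]; cv2.imwrite("pics/sidec.png",cv2.resize(t,None,fx=7,fy=7,interpolation=cv2.INTER_CUBIC))
```

```text
(no output)
```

View pics/topc.png

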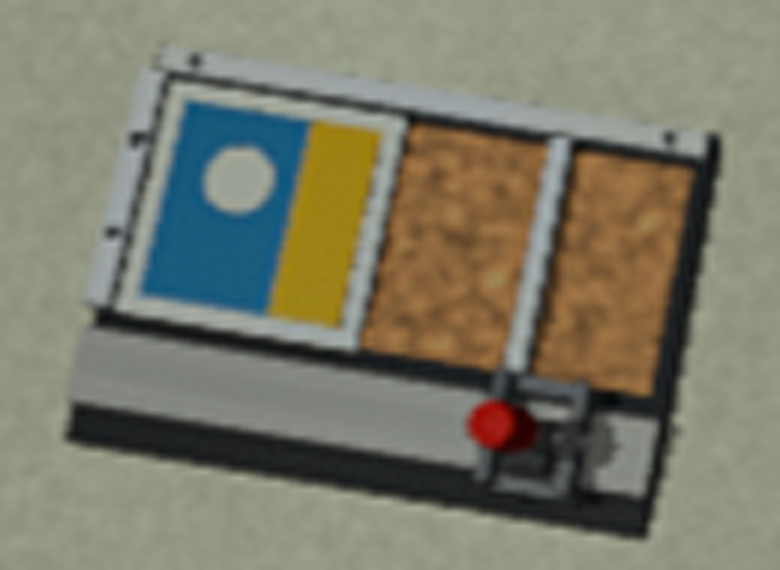

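View pics/sidec.png

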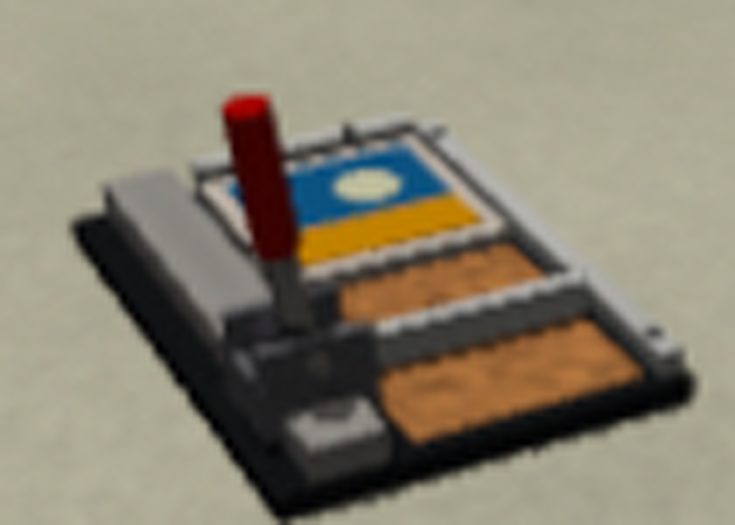

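```bash
cat > h.py <<'E'
import numpy as np
from station import optics
from scipy.spatial.transform import Rotation as R
def ray(n,p):
    c=optics.camera_params(n); d=np.linalg.inv(c["mtx"])@[p[0],p[1],1]
    return np.array(c["origin"]), R.from_quat(c["attitude"]).as_matrix()@d
def atz(n,p,z):
    o,d=ray(n,p); return o+d*(z-o[2])/d[2]
def tri(p,q):
    o1,d1=ray("top",p);o2,d2=ray("side",q)
    A=np.stack([d1,-d2],1); s=np.linalg.lstsq(A,o2-o1,rcond=None)[0]
    a,b=o1+s[0]*d1,o2+s[1]*d2
    return (a+b)/2,np.linalg.norm(a-b)
def tc(u,v): return ((u+.5)/6-.5+105,(v+.5)/6-.5+155)
def sc(u,v): return ((u+.5)/7-.5+160,(v+.5)/7-.5+145)
E
python3 - <<'E'
from h import *
np.set_printoptions(precision=4,suppress=True)
print("handle top",tri(tc(492,423),sc(247,103)))
T=[(172,80),(408,118),(355,350),(118,310)]
P=[atz("top",tc(*t),.020) for t in T]
for p in P: print(p)
S=[(412,140),(503,222),(304,274),(203,188)]
for t,s in zip(T,S): print(tri(tc(*t),sc(*s)), atz("side",sc(*s),.02))
c=np.mean(P,0); yv=(P[0]-P[1]+P[3]-P[2]); xv=(P[0]-P[3]+P[1]-P[2])
print("c",c,np.arctan2(-yv[0],yv[1]),np.arctan2(xv[1],xv[0]),[np.linalg.norm(P[i]-P[i-1]) for i in range(4)])
for t in [(550,135),(508,368),(572,140),(528,372),(498,390),(588,388),(485,480),(572,495)]: print(t,atz("top",tc(*t),.03),atz("top",tc(*t),.054))
print("handle bottom side",[atz("side",sc(282,260),z) for z in (.07,.08,.09)])
E
```

```text
handle top (array([0.5029, 0.1101, 0.1397]), np.float64(0.0016472407954868666))
[0.6604 0.2727 0.02  ]
[0.6467 0.1736 0.02  ]
[0.5488 0.1879 0.02  ]
[0.5627 0.2855 0.02  ]
(array([0.6621, 0.2739, 0.0155]), np.float64(0.0009956962679024215)) [0.658  0.2657 0.02  ]
(array([0.6458, 0.1734, 0.0219]), np.float64(0.0008385320947351494)) [0.6473 0.1765 0.02  ]
(array([0.5529, 0.1855, 0.0219]), np.float64(0.009693849338322263)) [0.5591 0.1871 0.02  ]
(array([0.5643, 0.2863, 0.0163]), np.float64(0.0019788094371875307)) [0.5621 0.2792 0.02  ]
c [0.6046 0.2299 0.02  ] -0.13911563877652477 -0.13762598866114023 [np.float64(0.09854191560512787), np.float64(0.10008127782728493), np.float64(0.0989367242080747), np.float64(0.09856100541730065)]
(550, 135) [0.6383 0.1129 0.03  ] [0.6319 0.1092 0.054 ]
(508, 368) [0.5414 0.1239 0.03  ] [0.5372 0.12   0.054 ]
(572, 140) [0.6365 0.1038 0.03  ] [0.6301 0.1003 0.054 ]
(528, 372) [0.54   0.1158 0.03  ] [0.5358 0.112  0.054 ]
(498, 390) [0.5323 0.1273 0.03  ] [0.5284 0.1233 0.054 ]
(588, 388) [0.5341 0.0914 0.03  ] [0.5301 0.0882 0.054 ]
(485, 480) [0.4962 0.1301 0.03  ] [0.493 0.126 0.054]
(572, 495) [0.4911 0.0953 0.03  ] [0.4881 0.092  0.054 ]
handle bottom side [array([0.5164, 0.1197, 0.07  ]), array([0.5081, 0.1031, 0.08  ]), array([0.4998, 0.0866, 0.09  ])]
```

```bash
cat >> h.py <<'E'
from station import telemetry
np.set_printoptions(precision=4,suppress=True)
XH=np.array([.9905,-.1376,0]);YH=np.array([.1376,.9905,0])
def st():
    s=telemetry.sense(); M=R.from_quat(s["tool_rot"]).as_matrix(); p=s["tcp_pos"]
    print("t",s["t"],"p",p,"x'y'",p@XH,p@YH,"F",s["force"],"F'",s["force"]@XH,s["force"]@YH,"gap",s["finger_gap"]*.0854,"q",s["q"])
    return s,M,p
def go(xp,yp,z):
    s,M,p=st(); t=xp*XH+yp*YH+np.array([0,0,z])
    print(M); 
    turn=[]
    for sg in (1,-1):
        zt=M.T@(sg*YH); turn.append(np.arctan2(-zt[1],zt[2]))
    print("shift",M.T@(t-p),"dist",np.linalg.norm(t-p),"turn",turn)
E
python3 -c "
from h import *
go(.4845,.178,.19)"
```

```text
t 0.1 p [0.1488 0.6064 0.2304] x'y' 0.06391587142014425 0.6210912920549945 F [ 0.4588  0.2212 -0.7633] F' 0.4239967637991319 0.28220101325969216 gap 0.08503102107658861 q [ 1.1515  0.5284  1.4338  0.      1.1814 -0.1785]
[[-0.0008 -0.9711  0.2385]
 [-0.0018  0.2385  0.9711]
 [-1.      0.0004 -0.0019]]
shift [ 0.041  -0.4639 -0.3975] dist 0.6122527035637572 turn [np.float64(-0.1027988441809152), np.float64(3.038793809408878)]
```

step_arm(commands=[[0.005, -0.03, -0.025, -0.01], [0.01, -0.06, -0.05, -0.02], [0.01, -0.09, -0.075, -0.03], [0.015, -0.12, -0.102, -0.04], [0.015, -0.15, -0.128, -0.05], [0.02, -0.18, -0.154, -0.05], [0.02, -0.21, -0.18, -0.06], [0.02, -0.235, -0.2, -0.06]], jaw=0.0854)

```text
t: 0.77
tcp_pos: [0.3297, 0.3535, 0.2102]
tool_rot: [-0.453, 0.544, 0.452, 0.542]
force: [0.0, 0.1, 0.6]
finger_gap: 1.001
```

```bash
python3 -c "
from h import *
go(.4845,.178,.19)"
```

```text
t 0.7667 p [0.3297 0.3535 0.2102] x'y' 0.2779349537498853 0.39547875278036715 F [0.0264 0.1337 0.5657] F' 0.007738000100379299 0.13607004531842634 gap 0.08551109909498028 q [ 0.5895  0.3703  1.8007 -0.0019  0.9741 -0.7992]
[[-0.0021 -0.9836  0.1801]
 [-0.0033  0.1801  0.9836]
 [-1.      0.0014 -0.0036]]
shift [ 0.0207 -0.2158 -0.2083] dist 0.3006269686980777 turn [np.float64(-0.04305178523364894), np.float64(3.098540868356144)]
```

step_arm(commands=[[0.005, -0.028, -0.027, -0.01], [0.01, -0.056, -0.054, -0.02], [0.012, -0.084, -0.081, -0.03], [0.015, -0.112, -0.108, -0.043], [0.018, -0.14, -0.135, -0.043], [0.02, -0.168, -0.162, -0.043], [0.0207, -0.195, -0.188, -0.043], [0.0207, -0.216, -0.208, -0.043]])

```text
t: 1.43
tcp_pos: [0.5061, 0.1073, 0.1895]
tool_rot: [-0.464, 0.535, 0.463, 0.532]
force: [0.8, 0.4, -0.1]
finger_gap: 0.999
```

step_arm(commands=[[0, 0, 0, 0], [0, 0, 0, 0]])

```text
t: 1.6
tcp_pos: [0.507, 0.1056, 0.1891]
tool_rot: [-0.463, 0.536, 0.462, 0.533]
force: [-0.5, 0.8, 1.0]
finger_gap: 1.001
```

Run:
```python
from h import *
import cv2
go(.4845,.178,.099)
a=optics.snapshot("top")[120:270,90:290,::-1];b=optics.snapshot("side")[110:230,120:280,::-1]
cv2.imwrite("pics/t1.png",np.vstack([cv2.resize(a,(400,300)),cv2.resize(b,(400,300))]))
```

```text
t 1.6 p [0.507  0.1056 0.1891] x'y' 0.487636629552635 0.17436903451286648 F [-0.4637  0.754   1.0457] F' -0.5630909357603664 0.6830142500948182 gap 0.08549832384489134 q [-0.0085  0.4444  1.7418 -0.0045  0.9577 -1.4333]
[[-0.0024 -0.9897  0.1429]
 [-0.0036  0.1429  0.9897]
 [-1.      0.0018 -0.0039]]
shift [0.0901 0.003  0.004 ] dist 0.09022544284295324 turn [np.float64(-0.0053675192287263715), np.float64(3.1362251343610668)]
```

View pics/t1.png

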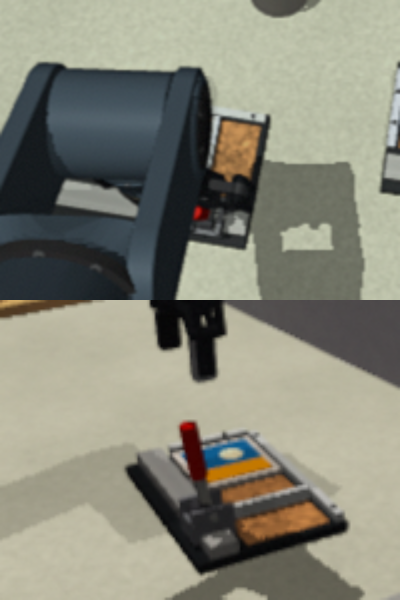

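The fingers stand above the handle, one on each side of it (side crop: fingers at about (165,330) and (203,360), handle top at (188,428)). Descending.

step_arm(commands=[[0.01, 0.003, 0.004, 0], [0.03, 0.003, 0.004, 0], [0.05, 0.003, 0.004, 0], [0.07, 0.003, 0.004, 0], [0.085, 0.003, 0.004, 0], [0.09, 0.003, 0.004, 0], [0.09, 0.003, 0.004, 0]])

```text
t: 2.28
tcp_pos: [0.5001, 0.1129, 0.098]
tool_rot: [-0.463, 0.536, 0.465, 0.53]
force: [0.3, -0.3, 0.6]
finger_gap: 0.998
```

Run:
```python
from h import *
import cv2
go(.4845,.178,.099)
b=optics.snapshot("side")[120:220,140:260,::-1]
cv2.imwrite("pics/t2.png",cv2.resize(b,None,fx=5,fy=5))
```

```text
t 2.2833 p [0.5001 0.1129 0.098 ] x'y' 0.4798582501222169 0.180671477475386 F [ 0.2596 -0.3383  0.6328] F' 0.3036534399549694 -0.2993795780788477 gap 0.08525651491602892 q [ 0.0057  0.5901  1.822  -0.0046  0.7376 -1.4236]
[[-0.0081 -0.9905  0.1376]
 [-0.0031  0.1376  0.9905]
 [-1.      0.0076 -0.0042]]
shift [-0.001  -0.0046 -0.0027] dist 0.005459129906320681 turn [np.float64(-4.901912374452623e-05), np.float64(3.1415436344660486)]
```

View pics/t2.png

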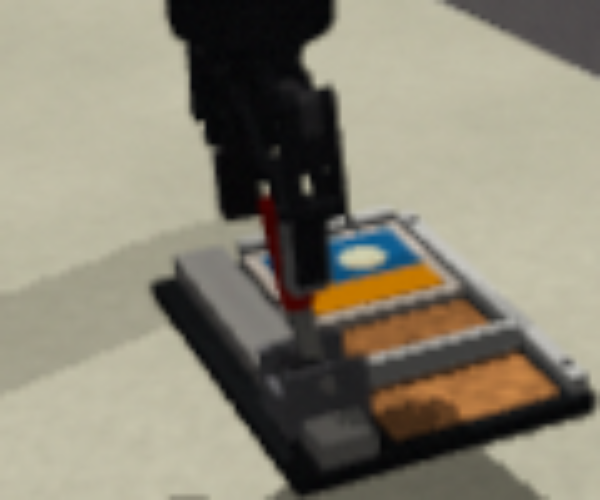

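step_arm(commands=[[-0.001, -0.004, -0.0027, 0], [-0.001, -0.004, -0.0027, 0], [-0.001, -0.004, -0.0027, 0], [-0.001, -0.004, -0.0027, 0], [-0.001, -0.004, -0.0027, 0], [-0.001, -0.004, -0.0027, 0], [-0.001, -0.004, -0.0027, 0], [-0.001, -0.004, -0.0027, 0]], jaw=0.0, grip_force=50)

```text
t: 3.0
tcp_pos: [0.5049, 0.1094, 0.1004]
tool_rot: [-0.464, 0.536, 0.465, 0.531]
force: [-0.3, -1.1, 5.6]
finger_gap: 0.196
```

Run:
```python
from h import *
import cv2
go(.4845,.241,.099)
b=optics.snapshot("side")[120:220,140:260,::-1]
cv2.imwrite("pics/t3.png",cv2.resize(b,None,fx=5,fy=5))
```

```text
t 3.0 p [0.5049 0.1094 0.1004] x'y' 0.48504894619086725 0.177830954856022 F [-0.3004 -1.1429  5.5912] F' -0.14025913250777863 -1.1734141311689614 gap 0.016774183547024576 q [-0.0013  0.5885  1.813  -0.0048  0.7454 -1.4301]
[[-0.0052 -0.9904  0.138 ]
 [-0.0032  0.138   0.9904]
 [-1.      0.0047 -0.0039]]
shift [0.0012 0.0006 0.0632] dist 0.06319212942907314 turn [np.float64(-0.0004184608324350029), np.float64(3.1411741927573584)]
```

View pics/t3.png

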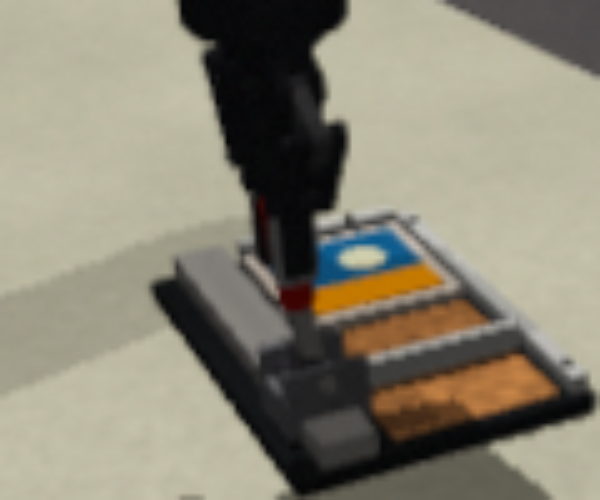

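Gripped (16.8 mm opening on the bar). Sliding most of the way.

step_arm(commands=[[0, 0, 0.006, 0], [0, 0, 0.013, 0], [0, 0, 0.02, 0], [0, 0, 0.027, 0], [0, 0, 0.034, 0], [0, 0, 0.041, 0], [0, 0, 0.047, 0], [0, 0, 0.053, 0]])

```text
t: 3.72
tcp_pos: [0.5123, 0.1629, 0.1004]
tool_rot: [-0.464, 0.535, 0.465, 0.531]
force: [-0.4, -2.4, 5.6]
finger_gap: 0.193
```

step_arm(commands=[[0, 0, 0.001, 0], [0, 0, 0.002, 0]])

```text
t: 3.88
tcp_pos: [0.5127, 0.1658, 0.1005]
tool_rot: [-0.464, 0.535, 0.465, 0.531]
force: [-1.2, -1.7, 4.8]
finger_gap: 0.196
```

Run:
```python
from h import *
import cv2
go(.4845,.241,.0995)
b=optics.snapshot("side")[120:220,140:260,::-1]
cv2.imwrite("pics/t4.png",cv2.resize(b,None,fx=5,fy=5))
```

```text
t 3.8833 p [0.5127 0.1658 0.1005] x'y' 0.48505245163809474 0.2347745002143139 F [-1.1641 -1.7304  4.7643] F' -0.9149137753534854 -1.8741408862454245 gap 0.016734372222037105 q [ 0.1068  0.6084  1.7574 -0.0037  0.7806 -1.3246]
[[-0.0045 -0.9906  0.1364]
 [-0.0031  0.1364  0.9907]
 [-1.      0.0041 -0.0037]]
shift [0.0009 0.0005 0.0062] dist 0.006326979256992494 turn [np.float64(0.0012195961704848449), np.float64(-3.1403730574193083)]
```

View pics/t4.png

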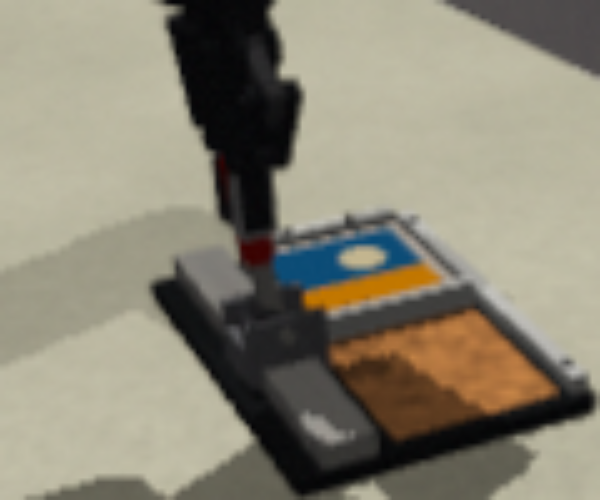

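The stop follows and is now nearly at the tile (bar near (400,295), tile's near edge next to it). Creeping to contact while watching the force.

step_arm(commands=[[0, 0, 0.0015, 0], [0, 0, 0.003, 0], [0, 0, 0.004, 0], [0, 0, 0.0045, 0]])

```text
t: 4.27
tcp_pos: [0.5134, 0.1702, 0.1004]
tool_rot: [-0.464, 0.535, 0.465, 0.531]
force: [-0.3, -1.5, 4.6]
finger_gap: 0.195
```

step_arm(commands=[[0, 0, 0.001, 0], [0, 0, 0.002, 0]])

```text
t: 4.43
tcp_pos: [0.5136, 0.1719, 0.1004]
tool_rot: [-0.464, 0.535, 0.465, 0.531]
force: [-1.0, -3.6, 5.0]
finger_gap: 0.197
```

```bash
python3 -c "
from h import *
go(.4845,.241,.0995)"
```

```text
t 4.4333 p [0.5136 0.1719 0.1004] x'y' 0.4850285994598552 0.24088774024294196 F [-0.9872 -3.6019  4.9954] F' -0.4821590297125384 -3.703474060677711 gap 0.01681221905236913 q [ 0.1181  0.611   1.7503 -0.0041  0.7855 -1.3126]
[[-0.0049 -0.9906  0.1367]
 [-0.0035  0.1367  0.9906]
 [-1.      0.0044 -0.0041]]
shift [0.0009 0.0005 0.0001] dist 0.0010843417334220205 turn [np.float64(0.0009058904970915601), np.float64(-3.1406867630927016)]
```

step_arm(commands=[[0, 0, 0.0007, 0], [0, 0, 0.0014, 0], [0, 0, 0.0014, 0]])

```text
t: 4.68
tcp_pos: [0.5136, 0.1724, 0.1004]
tool_rot: [-0.465, 0.536, 0.465, 0.53]
force: [-0.6, -6.6, 4.8]
finger_gap: 0.195
```

```bash
python3 -c "
from h import *
st()"
```

```text
t 4.6833 p [0.5136 0.1724 0.1004] x'y' 0.4850257567938543 0.24141123973232978 F [-0.5707 -6.5874  4.8302] F' 0.3411198014857739 -6.603306154966326 gap 0.01662987703724091 q [ 0.1199  0.6115  1.749  -0.0062  0.7871 -1.3099]
```

step_arm(commands=[[0, 0, 0.001, 0], [0, 0, 0.002, 0], [0, 0, 0.002, 0]])

```text
t: 4.93
tcp_pos: [0.5136, 0.1726, 0.1004]
tool_rot: [-0.466, 0.536, 0.464, 0.529]
force: [-1.7, -8.7, 5.3]
finger_gap: 0.2
```

Run:
```python
from h import *
import cv2
st()
b=optics.snapshot("side")[140:220,160:260,::-1]
cv2.imwrite("pics/t5.png",cv2.resize(b,None,fx=7,fy=7,interpolation=cv2.INTER_CUBIC))
```

```text
t 4.9333 p [0.5136 0.1726 0.1004] x'y' 0.4849960752139957 0.24160007814036547 F [-1.7092 -8.6536  5.3177] F' -0.5022231171517773 -8.80655187785486 gap 0.01707123236313914 q [ 0.122   0.6122  1.7473 -0.0105  0.7896 -1.3061]
```

View pics/t5.png

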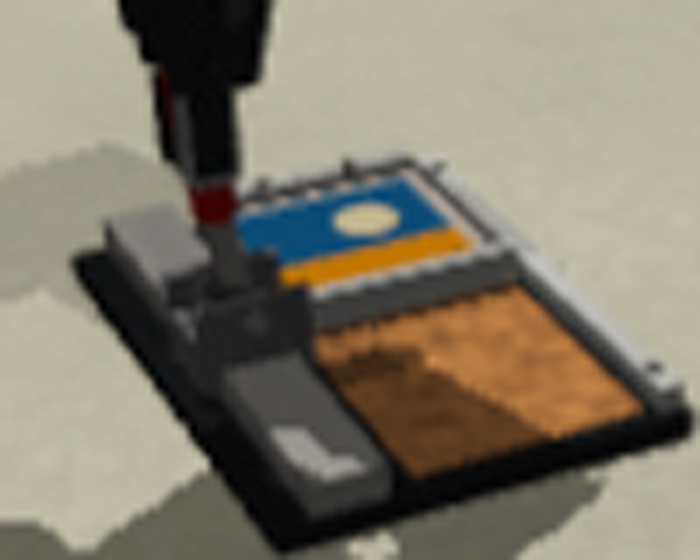

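Firm stop: the tile now takes the push (8.8 N with no further motion), and the bar is against the tile at about (430,270). Now swinging the lever along its arc with a small +y bias.

step_arm(commands=[[0.0004, 0.005, 0.001, 0], [0.0013, 0.0098, 0.001, 0], [0.0024, 0.0146, 0.001, 0], [0.0039, 0.0194, 0.001, 0], [0.0056, 0.024, 0.001, 0], [0.0077, 0.0285, 0.001, 0], [0.0101, 0.0329, 0.001, 0], [0.0127, 0.0371, 0.001, 0]])

```text
t: 5.65
tcp_pos: [0.4806, 0.177, 0.0888]
tool_rot: [-0.468, 0.534, 0.462, 0.53]
force: [2.1, -9.2, 7.8]
finger_gap: 0.201
```

Run:
```python
from h import *
import cv2
s,M,p=st(); print(M)
b=optics.snapshot("side")[120:220,140:260,::-1]
cv2.imwrite("pics/t6.png",cv2.resize(b,None,fx=5,fy=5,interpolation=cv2.INTER_CUBIC))
```

```text
t 5.65 p [0.4806 0.177  0.0888] x'y' 0.4516749031871673 0.2414787586195176 F [ 2.0558 -9.1883  7.7848] F' 3.300598538301385 -8.818115847500561 gap 0.017140465178916122 q [ 0.1405  0.6045  1.8335 -0.0157  0.7034 -1.2842]
[[ 0.0016 -0.991   0.1338]
 [-0.01    0.1338  0.991 ]
 [-0.9999 -0.003  -0.0097]]
```

View pics/t6.png

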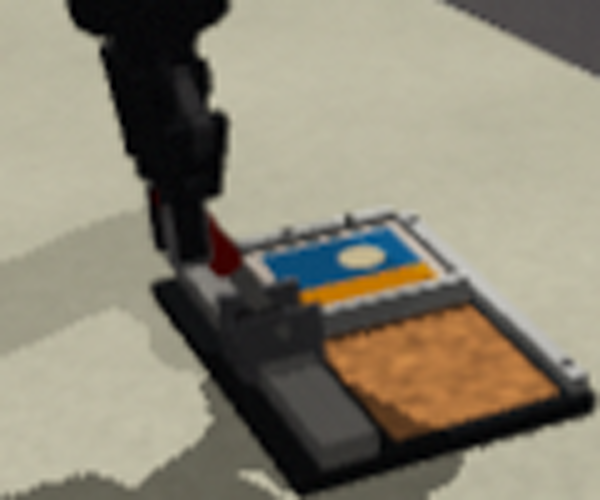

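Lever is swinging with the gripper (about 0.54 rad), and the stop bar still touches the tile.

step_arm(commands=[[0.002, 0.004, 0.001, 0], [0.0041, 0.0075, 0.001, 0], [0.0101, 0.0144, 0.001, 0], [0.0168, 0.0206, 0.001, 0], [0.0243, 0.0259, 0.001, 0], [0.0323, 0.0303, 0.001, 0], [0.0365, 0.0322, 0.001, 0], [0.0408, 0.0337, 0.001, 0]])

```text
t: 6.37
tcp_pos: [0.448, 0.1815, 0.0474]
tool_rot: [-0.469, 0.534, 0.462, 0.531]
force: [1.1, -8.4, 6.9]
finger_gap: 0.199
```

Run:
```python
from h import *
s,M,p=st(); 
u=.4903-p@XH; w=p[2]+.019-.043; print(u,w,np.hypot(u,w),np.arctan2(u,w))
for a in (1.3,1.4,1.5): print(a,.043+.0757*np.cos(a)-p[2]-.019, .0757*np.sin(a)-u)
```

```text
t 6.3667 p [0.448  0.1815 0.0474] x'y' 0.41876499383284643 0.24137436444392893 F [ 1.0875 -8.429   6.8859] F' 2.2369726150655005 -8.199297348739158 gap 0.016988776502116946 q [ 0.1601  0.6636  1.9257 -0.0212  0.5502 -1.2587]
0.07153500616715358 0.023425368715944736 0.07527287032399298 1.2543345437034943
1.3 -0.0031757073890634722 0.001406348468927926
1.4 -0.010558855998396486 0.0030635383929728532
1.5 -0.01807056254969962 0.00397536431877335
```

Now the stiff last part, pressing slightly past.

step_arm(commands=[[0.004, 0.0015, 0.001, 0], [0.008, 0.0025, 0.001, 0], [0.012, 0.0033, 0.001, 0], [0.016, 0.004, 0.001, 0], [0.019, 0.004, 0.001, 0], [0.021, 0.004, 0.001, 0], [0.022, 0.004, 0.001, 0]])

```text
t: 6.95
tcp_pos: [0.4455, 0.1818, 0.0256]
tool_rot: [-0.47, 0.533, 0.461, 0.532]
force: [1.0, -11.4, 8.3]
finger_gap: 0.195
```

Run:
```python
from h import *
import cv2
s,M,p=st(); 
u=.4903-p@XH; w=p[2]+.019-.043; print(u,w,np.hypot(u,w),np.arctan2(u,w))
b=optics.snapshot("side")[120:220,140:260,::-1]
cv2.imwrite("pics/t7.png",cv2.resize(b,None,fx=5,fy=5,interpolation=cv2.INTER_CUBIC))
```

```text
t 6.95 p [0.4455 0.1818 0.0256] x'y' 0.4162012670728681 0.24139066713986648 F [  1.0246 -11.363    8.2764] F' 2.5783901743355653 -11.114079604212012 gap 0.016618619644454224 q [ 0.1623  0.7073  1.9394 -0.0255  0.4907 -1.2513]
0.07409873292713193 0.0015800070268318644 0.07411557625500367 1.5494765610035517
```

View pics/t7.png

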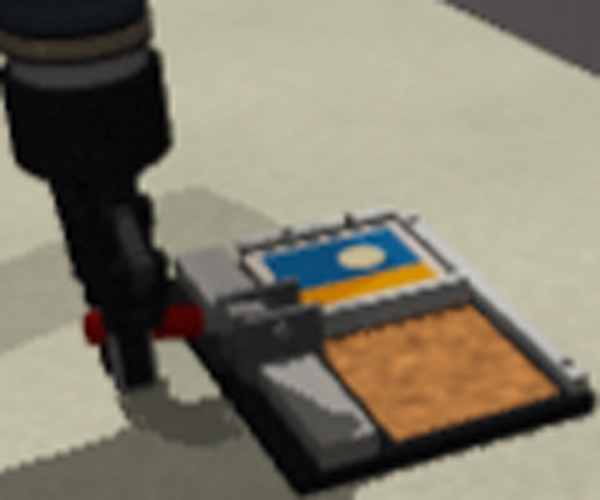

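The handle is nearly level now (bar from (90,325) to (200,318)). Pressing a bit more to confirm the end stop.

step_arm(commands=[[0.002, 0, 0.0005, 0], [0.004, 0, 0.0005, 0], [0.005, 0, 0.0005, 0], [0.005, 0, 0.0005, 0]], grip_force=80)

```text
t: 7.33
tcp_pos: [0.4451, 0.1818, 0.0209]
tool_rot: [-0.47, 0.533, 0.461, 0.531]
force: [-2.6, -3.7, 8.8]
finger_gap: 0.191
```

Run:
```python
from h import *
st()
```

```text
t 7.3333 p [0.4451 0.1818 0.0209] x'y' 0.4158670243661517 0.24132066144056719 F [-2.6308 -3.654   8.799 ] F' -2.103006558959343 -3.98131198817763 gap 0.01628037482747749 q [ 0.1629  0.7171  1.941  -0.0277  0.4797 -1.2505]
```

Run:
```python
from h import *
import cv2
b=optics.snapshot("side")[150:220,140:220,::-1]
cv2.imwrite("pics/t8.png",cv2.resize(b,None,fx=8,fy=8,interpolation=cv2.INTER_CUBIC))
```

```text
(no output)
```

View pics/t8.png

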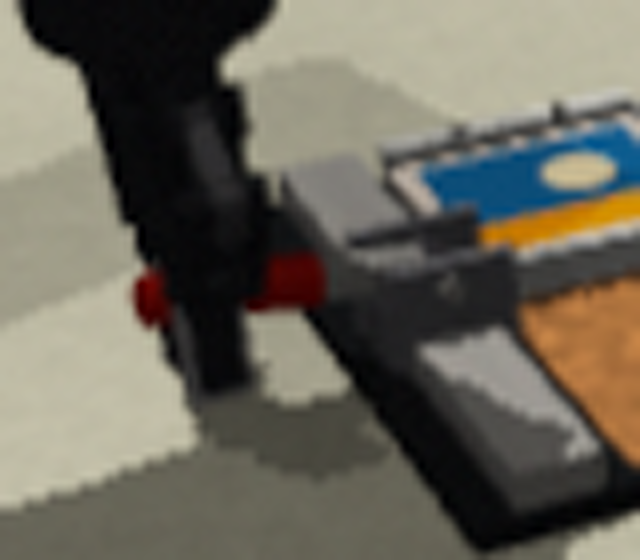

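Run:
```python
from h import *
def pl(u,v,y=.2413):
    o,d=ray("side",((u+.5)/8-.5+140,(v+.5)/8-.5+150)); s=(y-o@YH)/(d@YH); q=o+s*d; return q@XH,q[2]
for u,v in [(152,298),(140,300),(315,283),(285,255),(290,310)]: print(pl(u,v))
```

```text
(np.float64(0.40192026852140594), np.float64(0.05515570892519678))
(np.float64(0.3981180568848904), np.float64(0.05547085470109808))
(np.float64(0.45460262196923734), np.float64(0.04631318513034843))
(np.float64(0.4459881152462008), np.float64(0.05908393951584617))
(np.float64(0.44525594034486415), np.float64(0.03869025216461419))
```

The fingers went lower than 1.5 rad calls for without force rising, so the pads may have slid on the bar. I'll release, rise, shut the fingers and press on top of the bar to test and finish the lock.

step_arm(commands=[[0, 0, 0, 0], [0, 0, 0, 0], [0, 0, 0, 0], [0, 0, 0, 0], [0, 0, 0, 0]], jaw=0.055)

```text
t: 7.8
tcp_pos: [0.445, 0.182, 0.0206]
tool_rot: [-0.47, 0.533, 0.461, 0.531]
force: [-0.0, -0.0, -0.5]
finger_gap: 0.646
```

step_arm(commands=[[-0.01, 0.001, 0, 0], [-0.03, 0.003, 0, 0], [-0.05, 0.005, 0, 0], [-0.07, 0.005, 0, 0], [-0.085, 0.005, 0, 0], [-0.09, 0.005, 0, 0]])

```text
t: 8.3
tcp_pos: [0.4406, 0.1841, 0.1131]
tool_rot: [-0.471, 0.532, 0.461, 0.532]
force: [-0.2, 0.3, 0.9]
finger_gap: 0.642
```

Run:
```python
from h import *
import cv2
go(.411,.2413,.075)
a=optics.snapshot("top")[155:250,105:235,::-1]
b=optics.snapshot("side")[140:220,140:260,::-1]
cv2.imwrite("pics/t9.png",np.vstack([cv2.resize(a,(480,300)),cv2.resize(b,(450,300)).copy()[:, :] if 0 else cv2.resize(b,(480,300))]))
cv2.imwrite("pics/t9b.png",cv2.resize(b,None,fx=6,fy=6,interpolation=cv2.INTER_CUBIC))
```

```text
t 8.3 p [0.4406 0.1841 0.1131] x'y' 0.4110574777052693 0.24299782807985612 F [-0.1524  0.3233  0.8924] F' -0.19542121370625684 0.2992135306186583 gap 0.054805675082913057 q [ 0.1692  0.528   1.9092 -0.0195  0.6965 -1.2541]
[[ 0.0099 -0.9912  0.1322]
 [-0.011   0.1321  0.9912]
 [-0.9999 -0.0113 -0.0096]]
shift [ 0.0381  0.0005 -0.0013] dist 0.038125699388395884 turn [np.float64(0.0055260904885946205), np.float64(-3.1360665631011986)]
```

View pics/t9b.png

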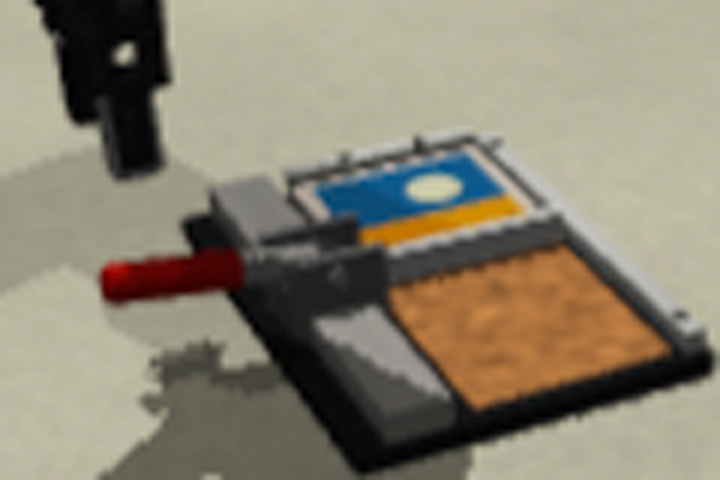

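Handle lies nearly level from (108,283) to (242,268); stop bar is on the tile. Shutting the fingers and pressing on it from above.

step_arm(commands=[[0.0, 0.0005, -0.0013, 0.005], [0.0, 0.0005, -0.0013, 0.005], [0.01, 0.0005, -0.0013, 0.005], [0.02, 0.0005, -0.0013, 0.005], [0.03, 0.0005, -0.0013, 0.005], [0.038, 0.0005, -0.0013, 0.005], [0.04, 0.0005, -0.0013, 0.005], [0.042, 0.0005, -0.0013, 0.005]], jaw=0.0)

```text
t: 9.07
tcp_pos: [0.4393, 0.1821, 0.0688]
tool_rot: [-0.469, 0.534, 0.46, 0.532]
force: [0.1, 0.4, 0.5]
finger_gap: -0.002
```

step_arm(commands=[[0.003, 0, 0, 0], [0.006, 0, 0, 0], [0.008, 0, 0, 0], [0.008, 0, 0, 0]])

```text
t: 9.4
tcp_pos: [0.4388, 0.182, 0.0607]
tool_rot: [-0.469, 0.534, 0.46, 0.532]
force: [-1.0, -0.3, 0.7]
finger_gap: -0.005
```

Run:
```python
from h import *
go(.411,.2413,.0575)
```

```text
t 9.4 p [0.4388 0.182  0.0607] x'y' 0.40963873715025145 0.2406368041948926 F [-1.0285 -0.3282  0.7129] F' -0.9735852084058851 -0.4666354308455562 gap -0.0004406006747779375 q [ 0.1653  0.6312  1.9418 -0.0233  0.5652 -1.248 ]
[[ 0.0055 -0.9905  0.1374]
 [-0.0117  0.1374  0.9905]
 [-0.9999 -0.0071 -0.0109]]
shift [ 0.0032 -0.0013  0.0007] dist 0.0035707051018129005 turn [np.float64(0.000237864376487724), np.float64(-3.1413547892133056)]
```

step_arm(commands=[[0.001, 0, 0, 0], [0.002, 0, 0, 0], [0.003, 0, 0, 0], [0.003, 0, 0, 0]])

```text
t: 9.73
tcp_pos: [0.4387, 0.182, 0.0584]
tool_rot: [-0.469, 0.534, 0.46, 0.532]
force: [-2.9, -0.4, 10.2]
finger_gap: -0.0
```

step_arm(commands=[[0.001, 0, 0, 0], [0.002, 0, 0, 0], [0.002, 0, 0, 0]])

```text
t: 9.98
tcp_pos: [0.4386, 0.1821, 0.0579]
tool_rot: [-0.469, 0.534, 0.46, 0.532]
force: [-3.0, -0.1, 17.2]
finger_gap: -0.003
```

step_arm(commands=[[0.001, 0, 0, 0], [0.002, 0, 0, 0], [0.002, 0, 0, 0]])

```text
t: 10.23
tcp_pos: [0.4385, 0.1821, 0.0577]
tool_rot: [-0.469, 0.534, 0.46, 0.532]
force: [-3.6, -0.7, 21.0]
finger_gap: 0.002
```

Rigid at z = 57.7 mm with 21 N, well above the 10 N cam resistance. That is the bar's top height at 1.5 rad, so the lever is fully down. Retracting.

step_arm(commands=[[-0.01, 0, 0, 0], [-0.03, 0, 0, 0], [-0.06, 0, 0, 0], [-0.09, 0, 0, 0], [-0.12, 0, 0, 0], [-0.14, 0.0, 0, 0], [-0.15, 0.0, 0.0, 0], [-0.15, 0, 0, 0]])

```text
t: 10.9
tcp_pos: [0.4396, 0.1843, 0.2103]
tool_rot: [-0.471, 0.532, 0.458, 0.535]
force: [-0.3, 0.7, 0.4]
finger_gap: 0.002
```

step_arm(commands=[[0, 0, 0.03, 0], [0, 0, 0.06, 0], [0, 0, 0.09, 0], [0, 0, 0.12, 0], [0, 0, 0.15, 0], [0, 0, 0.18, 0], [0, 0, 0.21, 0], [0, 0, 0.23, 0]])

```text
t: 11.57
tcp_pos: [0.4711, 0.4146, 0.2067]
tool_rot: [-0.471, 0.531, 0.459, 0.534]
force: [0.9, 0.2, 0.2]
finger_gap: -0.004
```

step_arm(commands=[[0, 0, 0.02, 0], [0, 0, 0.02, 0], [0, 0, 0.02, 0], [0, 0, 0.02, 0]])

```text
t: 11.9
tcp_pos: [0.473, 0.4335, 0.2051]
tool_rot: [-0.471, 0.532, 0.459, 0.533]
force: [0.2, 0.9, 0.5]
finger_gap: 0.002
```

Run:
```python
from h import *
import cv2
st()
a=optics.snapshot("top")[155:250,105:235,::-1]
b=optics.snapshot("side")[140:225,140:270,::-1]
cv2.imwrite("pics/f1.png",cv2.resize(a,None,fx=6,fy=6,interpolation=cv2.INTER_CUBIC))
cv2.imwrite("pics/f2.png",cv2.resize(b,None,fx=6,fy=6,interpolation=cv2.INTER_CUBIC))
```

```text
t 11.9 p [0.473  0.4335 0.2051] x'y' 0.4088969503406577 0.4944693998370891 F [0.1774 0.8908 0.4966] F' 0.053152697747463735 0.9067604673890193 gap 0.0001755110387985647 q [ 0.5756  0.5783  1.4155 -0.018   1.1443 -0.8518]
```

View pics/f1.png

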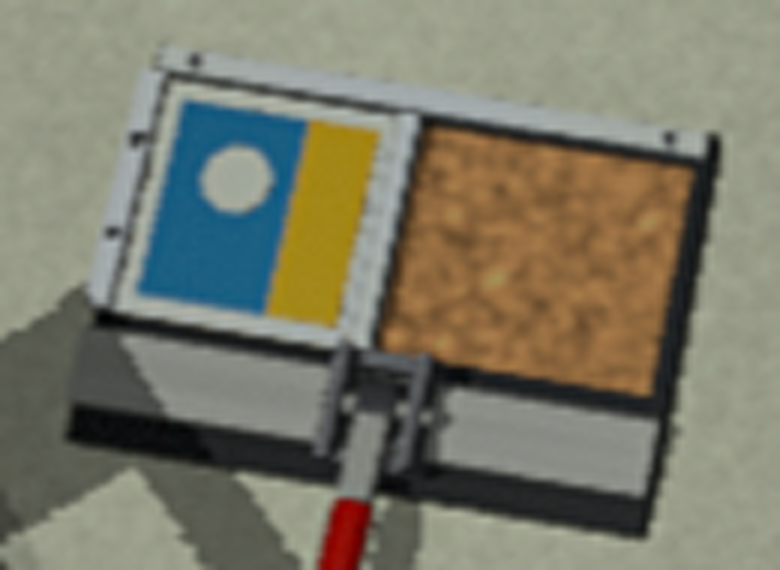

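View pics/f2.png

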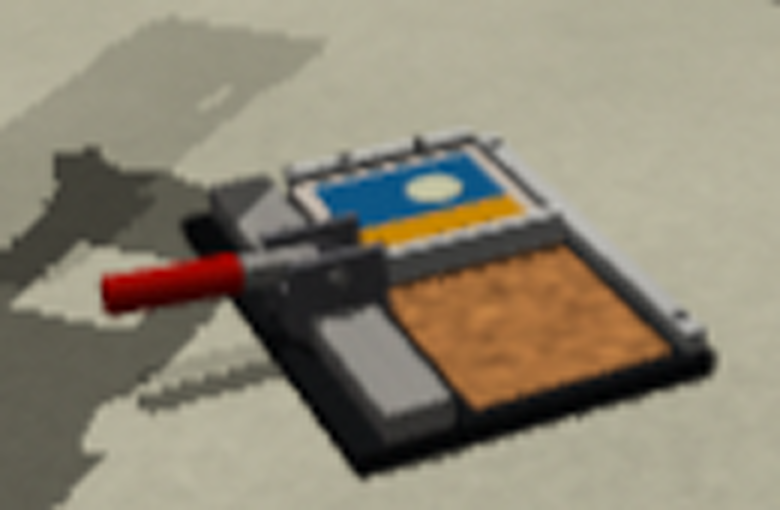

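The pictures show the stop bar flush on the tile (top crop, line from (410,115) to (360,345)), the tile still at the end stop, the lever down towards the robot, and the arm clear. Handing in.

```bash
python3 -c "
from station import manip
print(manip.sign_off())"
```

```text
the job is handed in; nothing more can be done
None
```

The tile jig's stop is slid up against the tile and locked with its lever fully down. I handed the job in at about 12 s; no verdict is reported.

- **Stop:** I gripped the red handle and slid it about 63 mm along the rail. It then took 8.8 N with no further motion, and its position matched the 70 mm expected between handle and tile centre to within 1 mm.
- **Lever:** I swung it down along its arc while keeping a light push towards the tile. Near the end the fingers went lower than expected without the force rising. The pads had probably slid on the bar, leaving the lever just short of fully down.
- **Mending it:** I let go, shut the fingers and pressed on the handle from above. It stopped dead at z = 57.7 mm under 21 N. That is the bar's top height expected at 1.5 rad, and the cam needs only about 10 N.
- **Last check:** The final pictures show the stop flush on the tile with no visible gap, and the tile at its end stop. The lever is down and the arm is well clear. The arm never went near the empty jig, but I took no closing picture of it.

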